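Scoop the little clogs against the fence and put them on the scale

ROBOT

A 6-joint arm with a two-finger parallel gripper is mounted at the origin on the work surface. World frame = base frame: x ahead of the robot, y to its left, z up, the work surface at z = 0. Lengths are in m, angles in rad, forces in N, time in s.
With the tool pointing down it reaches from about 0.275 to 0.825 m from the base axis. Payload 5.2 kg.
Tool frame: the origin (TCP) lies between the finger pads; the fingertips stand 17 mm ahead of it and the grasp point (between the pads) lies 2 mm behind it; z points along the fingers, y is the line along which they close (so a half turn about z gives the same grasp; the last joint's range is limited). The gripper opens to 93 mm and grips with 3 to 60 N. Pads are 15 mm wide; open, the fingers measure 128 mm over their backs; the gripper's body (75 mm by 188 mm) begins 65 mm behind the grasp point.
Start: joints at [1.137, 0.259, 1.535, -0, 1.348, -0.203], TCP at [0.126, 0.535, 0.236] pointing down, gripper open.
Joint ranges: [-3.14, 3.14], [-0.91, 2.08], [0.19, 2.58], [-1.22, 4.36], [0.22, 2.71], [-3.12, 3.12]. Speed limits (rad/s): [2.57, 2.57, 3.14, 3.14, 3.14, 3.14].

INTERFACE

Orientations are given as a unit quaternion [w, x, y, z].
In Python, from cell import sensors, read_camera, robot, search_frame, mark_of gives the robot as it stands.
- The arm moves only by the tool send_rows, never from a script. Its argument "deltas" is a list of rows, each a list of 7 numbers: the shift along the tool's x, y, z in cm, then the turn, a rotation vector about the tool's x, y, z in rad, then the opening, from 0 (shut) to 1 (fully open). A call has 1 to 20 rows; each row is the pose to reach, as a shift and turn from the pose commanded when the call began, along the tool's axes at that moment; what a row does not reach only later rows make up. A row lasts 1/8 s, in which the tool goes at most 62.5 mm and 10.7 degrees, less where a joint would pass 70% of its speed; a pose out of reach is approached as far as the arm can. A call with a gripper value outside its range is refused whole. The fingers move at their own pace and stop on an object; "grip_force" is the grip in N (left out, the last holds). Time passes only in rows, so rows that repeat a pose let the fingers close. It gives the time, the measured TCP pose, the force, the opening and the grip force at its end, in the units of the state.
- sensors.get_state(): the state, without advancing time (a new reading comes with each control period).
- read_camera(name): name is "scene" or "top" or "wrist"; returns a dict with "image" (420x560x3 uint8, red, green, blue), "intrinsics" (3x3 intrinsics, pixels), "k1" (the pictures are not rectified: a ray, as slopes to the right and down, at radius r is drawn at 1 + k1 r^2 times it, then the intrinsics apply), "extrinsics" (4x4, takes a point from world to camera coordinates); the wrist camera has in their place "T_tool_cam" (4x4, takes a point from camera to tool coordinates, whose origin is the TCP and whose axes are the flange's). Camera axes: x right, y up, looking along -z (the intrinsics and any distortion apply to the point x, -y, -z); pixel columns grow to the right and rows downward; lengths in m; the calibration is good to about 2 mm. A picture is of the moment at which its call begins: read the wrist's pose just before it. There is no depth.
- robot.sign_off(): hands the job in; it is judged then, once.
Trained networks look in the newest picture that a camera, given by its name, has taken for a name from the list of things; names that differ only in an ending like _2 or _b are one class to them, and where a whole thing is asked for, a point or a joint stands for the part that bears it (a point fixed in the world has none). Each returns a list of dicts, best first, with "confidence" (0 to 1); they miss things now and then, are a little off and sometimes report something else, mostly with a low value. They report only what shows in the picture. A call takes as long as a camera call.
- search_frame(thing, camera): "xy" ([column, row] in pixels, amid what is visible of it).
- mark_of(thing, camera): "xy" ([column, row] in pixels: a listed point, or the origin of a listed thing).
The state is a dict: "time_s": time; "q": joint angles; "joint_vel": joint speeds; "joint_efforts": joint torques, N m; "ee_pos": TCP position; "ee_rot": TCP orientation; "force": force on the tool from outside, world axes, zero at the start; "torque": the same for the moment, N m; "width": opening from 0.0 (shut) to 1.0 (fully open); "grip_force": force on a finger pad.
Only numpy, scipy, OpenCV 4.12 (cv2) and the standard library are available. Lean on these libraries where they do the work, as an engineer would, in place of code of your own. Each camera call takes 0.05 s, during which the arm holds its last target. There are 200 camera calls.

TASK

Shovel up the three little painted clogs with the flat scoop, pushing it along the bench against the wooden fence so that they ride up into it, and lift them clear. Set the loaded scoop down level in the middle of the scale's steel platform, all three clogs still in it, and let go. Do not touch the clogs with the gripper, only with the scoop, and leave the sanding block, glue bottle and paint tin where they are.

Things in the scene. Friction and masses are not known exactly. Their poses are not given: they have to be found in the camera images.
- scoop: flat aluminium hand scoop, loose, 0.28 kg: a pan 180 mm wide (its y) and 120 mm long (its x) with an upright red handle on its back wall. Origin: centre of the pan at its underside (z = 0 when it lies flat); +x points to the open front, z up. Front lip at x = +60 mm, 1.5 mm thick, ramping up to the 3 mm floor at x = +35 mm; back wall 35 mm high, inner face at x = -53 mm; side walls 24 mm high and 3 mm thick at y = +-90 mm outside, from x = -55 to +30 mm.
- scoop_grip (a point): grip point of the red handle, 55 mm behind the scoop's origin and 66 mm above its underside. The handle is an upright block 16 mm thick along the scoop's x, 64 mm wide along its y, from 26 to 90 mm above the underside: pinch it from above across its 16 mm thickness, fingers ahead and behind. Axes as the scoop's.
- scoop_lip (a point): middle of the front lip's lower edge, 60 mm ahead of the scoop's origin. Axes as the scoop's.
- fence: adjustable wooden fence: dark board, 360 mm long (its y), 50 high, 28 thick, clamped firmly across two fixed steel rails (10 high, 18 wide, 125 long, at y = +-165 mm). Origin: on the bench, midway between the rails' near ends; +x along the rails, away from the robot, square to the board. The board's near face lies anywhere from x = 0 to 45 mm, not given: feel or look for it.
- scale: grey counting scale, rigid and fixed, with a square steel platform and a low display panel on its -x side. Origin: on the bench under the platform's centre.
- scale_top (a point): centre of the top of the scale's steel platform (200 mm along x, 210 mm along y, flat, no rim), 53 mm above the bench. Does not sink.
- clog_red: little red wooden clog, loose, about 25 g, slippery lacquer (friction about 0.3), 46 mm long (its x), 27 wide, 18 high, rounded all round (9 mm radius). At the fence the three resist the lip with some 10 to 15 N before they ride up; press on to about 20 N. Lies 28 to 56 mm on the near side of the fence's origin, within 60 mm of its middle. Origin: middle of its underside, z up.
- clog_yellow: little yellow wooden clog, loose, about 25 g, slippery lacquer (friction about 0.3), 46 mm long (its x), 27 wide, 18 high, rounded all round (9 mm radius). At the fence the three resist the lip with some 10 to 15 N before they ride up; press on to about 20 N. Lies 28 to 56 mm on the near side of the fence's origin, within 60 mm of its middle. Origin: middle of its underside, z up.
- clog_blue: little blue wooden clog, loose, about 25 g, slippery lacquer (friction about 0.3), 46 mm long (its x), 27 wide, 18 high, rounded all round (9 mm radius). At the fence the three resist the lip with some 10 to 15 N before they ride up; press on to about 20 N. Lies 28 to 56 mm on the near side of the fence's origin, within 60 mm of its middle. Origin: middle of its underside, z up.
- sanding_block: bystander, to be left alone: cork sanding block 70 x 45 x 28 mm lying before the fence, beside the clogs (about 155 mm from the fence's middle, along it). Origin: middle of its underside.
- glue: bystander, to be left alone: yellow glue bottle, 60 mm wide, 170 mm high, off the fence's right end. Origin: middle of its underside.
- paint_tin: bystander, to be left alone: red paint tin, 74 mm wide, 90 mm high, off the fence's left end. Origin: middle of its underside.

How it is judged:
By the outcome, as a careful person would: the job done as asked, in the order asked, and still so for the second after the job is handed in, with the robot touching nothing.
It also fails if it takes over 61 s, if anything falls off the work surface, if the arm or the gripper's body presses on something with over 40 N, if the wrist force passes 120 N, or if a joint passes its speed limit or range.

## Working session

There is one attempt and no reset: what is moved stays moved. The work goes in short steps, Python scripts to look and compute and a tool call to move; the robot and the scene stay as the last step left them, time stands still between calls to the robot, and variables do not carry over. Pictures are saved under pics/ and viewed, at most 10 in all, crops included, and the job is handed in when it is done.

Besides the shell and the picture viewer there is one more tool, called after "Request:" by a JSON object that holds its "op" and its "data". send_rows: Moves the arm, as the interface text tells. Its arguments: {"type":"object","properties":{"deltas":{"type":"array","items":{"type":"array","items":{"type":"number"}}},"grip_force":{"type":"number"}},"required":["deltas"]}

```bash
mkdir -p pics; cat > h.py <<'E'
import numpy as np, cv2
from cell import sensors, read_camera, robot, search_frame, mark_of
from scipy.spatial.transform import Rotation as R
def rot(q): return R.from_quat([q[1],q[2],q[3],q[0]])
def ray(c,uv,state=None):
    K=np.array(c["intrinsics"]);k=c["k1"]
    d=cv2.undistortPoints(np.array([[uv]],float),K,np.array([k,0,0,0,0],float))[0,0]
    v=np.array([d[0],-d[1],-1.])
    if "extrinsics" in c: T=np.linalg.inv(np.array(c["extrinsics"]))
    else:
        W=np.eye(4);W[:3,:3]=rot(state["ee_rot"]).as_matrix();W[:3,3]=state["ee_pos"];T=W@np.array(c["T_tool_cam"])
    return T[:3,3],T[:3,:3]@v
def at(c,uv,z,state=None):
    o,d=ray(c,uv,state);return o+d*(z-o[2])/d[2]
def save(c,n,s=1): cv2.imwrite(n,cv2.resize(c["image"][:,:,::-1],None,fx=s,fy=s))
E
python3 - <<'E'
from h import *
print({k:np.round(v,3) for k,v in sensors.get_state().items()})
Z=dict(scoop=0,scoop_grip=.066,scoop_lip=0,fence=0,scale=0,scale_top=.053,clog_red=0,clog_yellow=0,clog_blue=0,sanding_block=0,glue=0,paint_tin=0)
for n in("top","scene"):
    c=read_camera(n);save(c,f"pics/{n}1.png",1.4)
    for t,z in Z.items():
        for m in mark_of(t,n)[:2]: print(n,t,np.round(m["xy"],0),round(m["confidence"],2),np.round(at(c,m["xy"],z)[:2],3))
E
```

```text
{'time_s': np.float64(0.0), 'q': array([ 1.137,  0.259,  1.536, -0.   ,  1.348, -0.203]), 'joint_vel': array([ 0.001,  0.   ,  0.001, -0.001, -0.   , -0.   ]), 'joint_efforts': array([-0.0000e+00, -4.3731e+01, -2.8400e+01,  7.2000e-02,  4.1000e-02,
       -0.0000e+00]), 'ee_pos': array([0.126, 0.535, 0.235]), 'ee_rot': array([-0.   ,  0.115,  0.993, -0.001]), 'force': array([-0.269, -0.255, -0.079]), 'torque': array([-0.   ,  0.016,  0.038]), 'grip_force': np.float64(0.0), 'width': np.float64(0.998)}
top scoop [125. 242.] 0.94 [0.506 0.331]
top scoop_grip [111. 269.] 0.57 [0.453 0.338]
top scoop_lip [130. 213.] 0.94 [0.569 0.322]
top fence [276. 181.] 0.81 [0.637 0.005]
top scale [432. 225.] 0.82 [ 0.543 -0.333]
top scale_top [435. 228.] 0.7 [ 0.535 -0.323]
top scale_top [112. 273.] 0.44 [0.444 0.341]
top clog_red [255. 206.] 0.78 [0.584 0.051]
top clog_yellow [301. 188.] 0.84 [ 0.623 -0.047]
top clog_blue [278. 201.] 0.77 [0.595 0.002]
top clog_blue [429. 224.] 0.45 [ 0.545 -0.327]
top sanding_block [212. 212.] 0.64 [0.571 0.144]
top sanding_block [132. 133.] 0.33 [0.744 0.321]
top glue [425. 134.] 0.57 [ 0.742 -0.322]
top paint_tin [134. 129.] 0.72 [0.753 0.317]
scene scoop [405. 333.] 0.93 [0.515 0.328]
scene scoop_grip [439. 304.] 0.84 [0.451 0.331]
scene scoop_lip [381. 344.] 0.97 [0.569 0.321]
scene fence [241. 127.] 0.71 [ 0.517 -0.393]
scene fence [268. 243.] 0.67 [0.643 0.005]
scene scale [242. 138.] 0.87 [ 0.537 -0.345]
scene scale_top [240. 129.] 0.97 [ 0.547 -0.324]
scene clog_red [302. 248.] 0.57 [0.586 0.055]
scene clog_yellow [270. 225.] 0.76 [ 0.616 -0.038]
scene clog_blue [288. 233.] 0.7 [0.59  0.003]
scene clog_blue [443. 304.] 0.44 [0.405 0.322]
scene glue [177. 174.] 0.87 [ 0.747 -0.31 ]
scene paint_tin [306. 390.] 0.6 [0.739 0.32 ]
scene paint_tin [328. 275.] 0.57 [0.574 0.143]
```

View pics/top1.png

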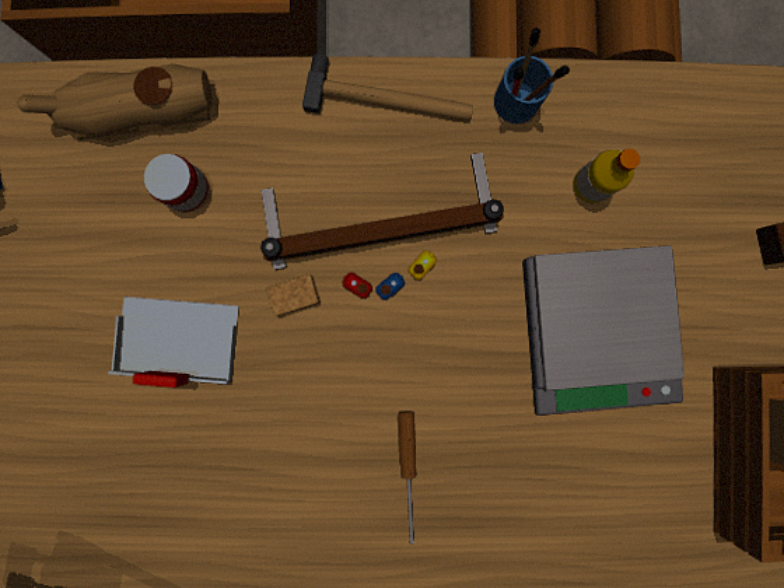

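View pics/scene1.png

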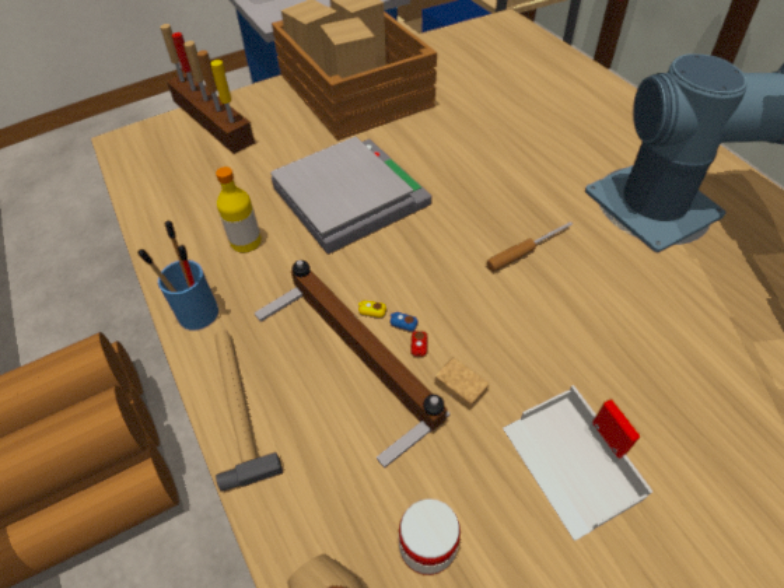

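The top picture shows the scoop at about (175,340), with its handle at (160,380). The fence board runs from (270,247) to (493,210), with the clogs before it at (357,285), (390,286) and (422,265). The sanding block is at (293,295) and the scale platform at (610,318). The scene picture agrees.

```bash
python3 - <<'E'
from h import *
c=read_camera("top")
P=lambda u,v,z:at(c,(u/1.4,v/1.4),z)[:2]
a=lambda p,q:(np.round(p,3),np.round(q,3),'ang',round(np.degrees(np.arctan2(*(q-p)[::-1])),1))
print('railL',a(P(279,268,.01),P(268,190,.01)));print('railR',a(P(490,232,.01),P(477,153,.01)))
print('scale',[np.round(P(*p,.053),3) for p in((536,256),(672,248),(683,376),(545,390))])
print('scoop',a(P(230,384,.035),P(112,375,.035)),a(P(238,307,0),P(122,298,0)))
im=cv2.cvtColor(c["image"],cv2.COLOR_RGB2HSV)
I=c["image"].astype(int)
# board top: dark reddish
m=((I.sum(2)<150)&(I[:,:,0]>I[:,:,2]+20)).astype(np.uint8);m[:140]=0;m[190:]=0;m[:,:195]=0;m[:,355:]=0
m=cv2.morphologyEx(m,cv2.MORPH_OPEN,np.ones((3,3)))
n,l,s,_=cv2.connectedComponentsWithStats(m);k=1+s[1:,4].argmax();ys,xs=np.where(l==k)
r=cv2.boxPoints(cv2.minAreaRect(np.c_[xs,ys].astype(np.float32)));print('board',[(np.round(p*1.4),np.round(at(c,p,.05)[:2],3)) for p in r],s[k])
cv2.imwrite("pics/crop.png",cv2.resize(c["image"][130:230,180:370,::-1],None,fx=4,fy=4,interpolation=cv2.INTER_CUBIC))
E
```

```text
railL (array([0.614, 0.17 ]), array([0.735, 0.188]), 'ang', np.float64(8.7))
railR (array([ 0.67 , -0.154]), array([ 0.793, -0.135]), 'ang', np.float64(8.7))
scale [array([ 0.629, -0.215]), array([ 0.641, -0.422]), array([ 0.451, -0.435]), array([ 0.432, -0.226])]
scoop (array([0.44 , 0.237]), array([0.453, 0.416]), 'ang', np.float64(86.1)) (array([0.555, 0.234]), array([0.569, 0.417]), 'ang', np.float64(85.7))
board [(array([278., 237.], dtype=float32), array([0.657, 0.165])), (array([482., 202.], dtype=float32), array([ 0.709, -0.136])), (array([485., 221.], dtype=float32), array([ 0.681, -0.14 ])), (array([281., 256.], dtype=float32), array([0.629, 0.16 ]))] [ 199  146  148   37 1946]
```

View pics/crop.png

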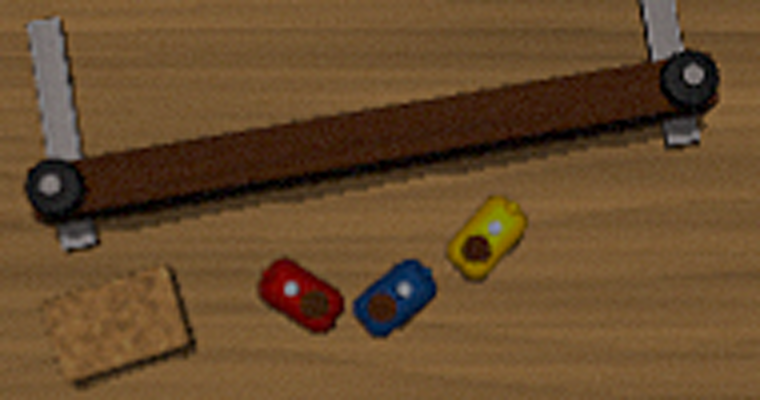

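The crop shows the board with its near edge running from (40,215) to (700,125), all three clogs before it, and the cork block well clear to the left of red. Fence yaw is about 9.5° and its origin about (0.642, 0.008). I'll go above the handle now.

Request:
{"op": "send_rows", "data": {"deltas": [[-36.3,-12.2,3.5,0,0,1.43,1],[-36.3,-12.2,3.5,0,0,1.43,1],[-36.3,-12.2,3.5,0,0,1.43,1],[-36.3,-12.2,3.5,0,0,1.43,1],[-36.3,-12.2,3.5,0,0,1.43,1],[-36.3,-12.2,3.5,0,0,1.43,1],[-36.3,-12.2,3.5,0,0,1.43,1],[-36.3,-12.2,3.5,0,0,1.43,1],[-36.3,-12.2,3.5,0,0,1.43,1],[-36.3,-12.2,3.5,0,0,1.43,1],[-36.3,-12.2,3.5,0,0,1.43,1]]}}

```text
time_s: 2.72
ee_pos: [0.451, 0.3339, 0.2007]
ee_rot: [0.0, 0.738, 0.675, 0.0]
force: [0.1, 0.7, -0.8]
width: 0.999
grip_force: 0.0
```

```bash
cat > pose.py <<'E'
from h import *
s=sensors.get_state();M=rot(s["ee_rot"]).as_matrix()
print(round(s["time_s"],2),np.round(s["ee_pos"],4),'F',np.round(s["force"],1),'w',round(float(s["width"]),3),'yaw_y',round(np.degrees(np.arctan2(M[1,1],M[0,1])),2),'toolz',np.round(M[:,2],3))
E
python3 - <<'E'
from pose import *
c=read_camera("wrist");save(c,"pics/w1.png",1.4)
for t,z in dict(scoop=0,scoop_grip=.066,scoop_lip=0).items():
    for m in mark_of(t,"wrist")[:1]: print(t,np.round(m["xy"],0),round(m["confidence"],2),np.round(at(c,m["xy"],z,s),4))
for u,v in ((0,0),(560,420)):print(at(c,(u,v),0.09,s))
I=c["image"].astype(int);m=((I[:,:,0]>90)&(I[:,:,1]<40)&(I[:,:,2]<40)).astype(np.uint8);n,l,st,ce=cv2.connectedComponentsWithStats(m)
k=1+st[1:,4].argmax();ys,xs=np.where(l==k);r=cv2.boxPoints(cv2.minAreaRect(np.c_[xs,ys].astype(np.float32)))
for p in r: print(np.round(p*1.4),np.round(at(c,p,.09,s),4))
E
```

```text
2.73 [0.451  0.3339 0.2007] F [ 0.1  0.7 -0.8] w 0.999 yaw_y -5.04 toolz [ 0.  0. -1.]
scoop [340. 189.] 0.97 [0.5066 0.3285 0.    ]
scoop_grip [283. 208.] 0.82 [0.4517 0.334  0.066 ]
scoop_lip [403. 188.] 0.97 [0.5682 0.3237 0.    ]
[0.28053454 0.49952679 0.09      ]
[0.69884618 0.10584705 0.09      ]
[389. 297.] [0.4482 0.3381 0.09  ]
[408. 295.] [0.4582 0.3387 0.09  ]
[415. 351.] [0.4598 0.3065 0.09  ]
[397. 354.] [0.4495 0.3059 0.09  ]
```

View pics/w1.png

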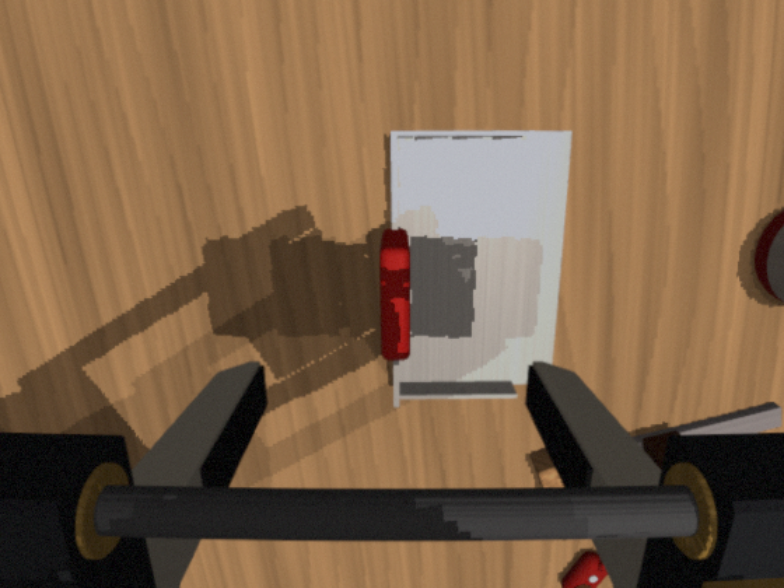

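The wrist view shows the handle top centred at about (396,295) and the pan ahead of it. That agrees with the marks, so I'll descend and grip.

Request:
{"op": "send_rows", "data": {"deltas": [[0,0.07,5,0,0,0,1],[0,0.07,10,0,0,0,1],[0,0.07,12.5,0,0,0,0.7],[0,0.07,13.65,0,0,0,0.45],[0,0.07,13.65,0,0,0,0.3],[0,0.07,13.65,0,0,0,0],[0,0.07,13.65,0,0,0,0],[0,0.07,13.65,0,0,0,0],[0,0.07,13.65,0,0,0,0]], "grip_force": 60}}

```text
time_s: 4.05
ee_pos: [0.4521, 0.3336, 0.0646]
ee_rot: [0.0, 0.738, 0.675, 0.0]
force: [0.5, 0.2, -0.2]
width: 0.298
grip_force: 0.0
```

```bash
python3 pose.py
```

```text
4.05 [0.4521 0.3336 0.0646] F [ 0.5  0.2 -0.2] w 0.298 yaw_y -5.16 toolz [ 0.001  0.    -1.   ]
```

Request:
{"op": "send_rows", "data": {"deltas": [[0,0,0,0,0,0,0],[0,0,0,0,0,0,0],[0,0,0,0,0,0,0],[0,0,0,0,0,0,0],[0,0,-3,0,0,0,0],[0,0,-7,0,0,0,0],[0,0,-7,0,0,0,0]]}}

```text
time_s: 4.92
ee_pos: [0.4542, 0.3344, 0.1365]
ee_rot: [0.001, 0.738, 0.675, 0.003]
force: [0.0, 1.1, -3.9]
width: 0.167
grip_force: 60.0
```

```bash
python3 - <<'E'
from pose import *
c=read_camera("top")
for t,z in dict(scoop=.07,scoop_lip=.07).items():
    for m in mark_of(t,"top")[:1]: print(t,round(m["confidence"],2),np.round(at(c,m["xy"],z),4))
c=read_camera("scene");save(c,"pics/s2.png",1.4)
f=np.radians(9.5);ex=np.array([np.cos(f),np.sin(f)]);ey=np.array([-ex[1],ex[0]])
O=np.array([.642,.008])
for x in(-.09,):
    g=O+ex*(x-.115)+ey*(-.002); d=np.r_[g,0]-s["ee_pos"];print('grip target',g,'delta tool cm',np.round(M.T@(d*[1,1,0])*100,2),'turn z',round(-(np.radians(9.5)-np.arctan2(M[1,1],M[0,1])),3))
E
```

```text
4.92 [0.4542 0.3344 0.1365] F [ 0.   1.1 -3.9] w 0.167 yaw_y -5.16 toolz [ 0.006  0.002 -1.   ]
scoop 0.74 [0.5036 0.3298 0.07  ]
scoop_lip 0.78 [0.56   0.3222 0.07  ]
grip target [ 0.44014155 -0.02780733] delta tool cm [-36.2    1.86  -0.1 ] turn z -0.256
```

View pics/s2.png

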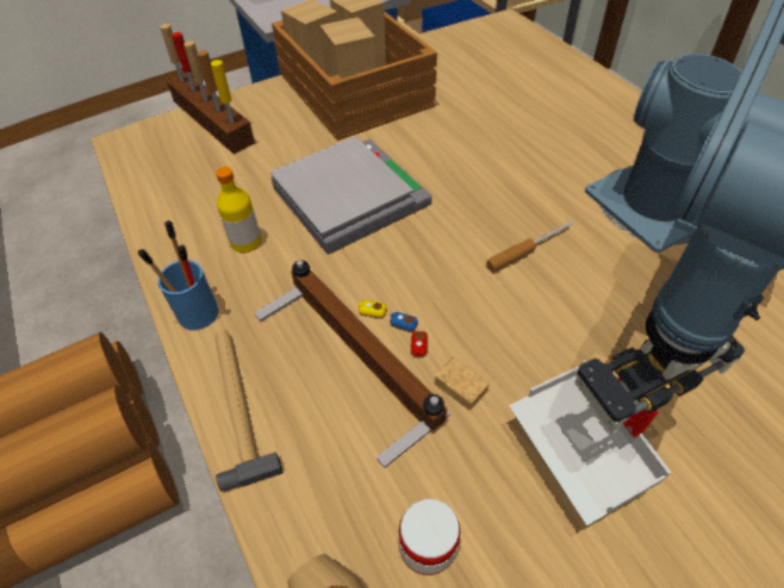

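The scoop hangs level in the grip at about (590,440) in the scene view. I'll carry it to the start of the push and lower it near the bench.

Request:
{"op": "send_rows", "data": {"deltas": [[-6,0.6,0,0,0,-0.08,0],[-12,1,0,0,0,-0.16,0],[-18,1.4,0,0,0,-0.256,0],[-24,1.8,0,0,0,-0.256,0],[-30,1.86,0,0,0,-0.256,0],[-36.2,1.86,0,0,0,-0.256,0],[-36.2,1.86,0,0,0,-0.256,0],[-36.2,1.86,0,0,0,-0.256,0],[-36.2,1.86,3,0,0,-0.256,0],[-36.2,1.86,5.5,0,0,-0.256,0],[-36.2,1.86,5.5,0,0,-0.256,0]]}}

```text
time_s: 6.5
ee_pos: [0.436, -0.0263, 0.0773]
ee_rot: [-0.003, 0.645, 0.764, -0.001]
force: [-0.4, 0.7, -2.8]
width: 0.168
grip_force: 60.0
```

```bash
python3 - <<'E'
from pose import *
c=read_camera("top");save(c,"pics/t3.png")
for t,z in dict(scoop=.016,scoop_lip=.016,clog_red=0,clog_blue=0,clog_yellow=0,fence=0).items():
    for m in mark_of(t,"top")[:1]: print(t,round(m["confidence"],2),np.round(at(c,m["xy"],z),4))
cv2.imwrite("pics/crop3.png",cv2.resize(c["image"][120:270,180:370,::-1],None,fx=4,fy=4,interpolation=cv2.INTER_CUBIC))
E
```

```text
6.5 [ 0.436  -0.0263  0.0773] F [-0.4  0.7 -2.8] w 0.168 yaw_y 9.68 toolz [-0.005  0.002 -1.   ]
scoop 0.83 [ 0.4877 -0.0202  0.016 ]
scoop_lip 0.88 [ 0.5471 -0.0112  0.016 ]
clog_red 0.82 [0.5839 0.051  0.    ]
clog_blue 0.54 [ 0.5897 -0.0007  0.    ]
clog_yellow 0.63 [ 0.625  -0.0502  0.    ]
fence 0.22 [ 0.7427 -0.3176  0.    ]
```

View pics/crop3.png

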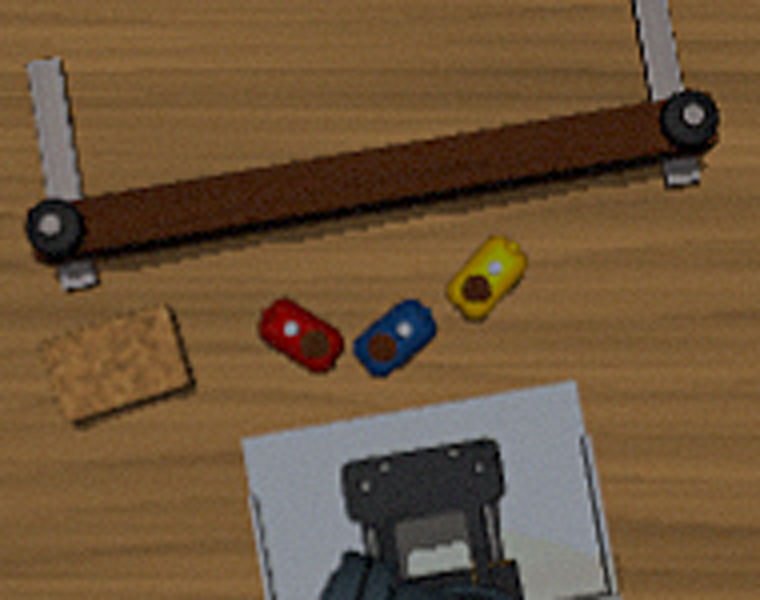

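The lip is parallel to the board, running from (243,438) to (577,381). All the clogs lie within its width and the block is clear. I'll lower onto the bench.

Request:
{"op": "send_rows", "data": {"deltas": [[0,0,0.7,0,0,0,0],[0,0,1.2,0,0,0,0],[0,0,1.4,0,0,0,0],[0,0,1.5,0,0,0,0],[0,0,1.5,0,0,0,0]]}}

```text
time_s: 7.48
ee_pos: [0.438, -0.0287, 0.0642]
ee_rot: [0.0, 0.646, 0.763, 0.0]
force: [-0.7, -0.9, -3.4]
width: 0.168
grip_force: 60.0
```

```bash
python3 pose.py
```

```text
7.47 [ 0.438  -0.0287  0.0642] F [-0.7 -0.9 -3.4] w 0.168 yaw_y 9.51 toolz [ 0. -0. -1.]
```

Request:
{"op": "send_rows", "data": {"deltas": [[0,0,0.1,0.006,0,0,0],[0,0,0.2,0.012,0,0,0],[0,0,0.2,0.012,0,0,0]]}}

```text
time_s: 7.85
ee_pos: [0.438, -0.0287, 0.0642]
ee_rot: [-0.003, 0.646, 0.763, -0.004]
force: [-12.8, 1.2, 23.7]
width: 0.172
grip_force: 60.1
```

Request:
{"op": "send_rows", "data": {"deltas": [[0,0,-0.14,-0.003,0,0,0],[0,0.8,-0.14,-0.003,0,0,0],[0,1.8,-0.14,-0.003,0,0,0],[0,2.8,-0.14,-0.003,0,0,0],[0,3.8,-0.14,-0.003,0,0,0],[0,4.6,-0.14,-0.003,0,0,0],[0,5,-0.14,-0.003,0,0,0],[0,5,-0.14,-0.003,0,0,0]]}}

```text
time_s: 8.85
ee_pos: [0.4857, -0.0208, 0.0648]
ee_rot: [-0.004, 0.646, 0.764, -0.005]
force: [-16.4, -2.3, 22.1]
width: 0.17
grip_force: 60.1
```

```bash
python3 pose.py
```

```text
8.85 [ 0.4857 -0.0208  0.0648] F [-16.4  -2.3  22.1] w 0.17 yaw_y 9.55 toolz [-0.011 -0.003 -1.   ]
```

Request:
{"op": "send_rows", "data": {"deltas": [[0,0,-0.1,-0.004,0,0,0],[0,0.6,-0.1,-0.004,0,0,0],[0,1.2,-0.1,-0.004,0,0,0],[0,1.5,-0.1,-0.004,0,0,0],[0,1.5,-0.1,-0.004,0,0,0]]}}

```text
time_s: 9.48
ee_pos: [0.5016, -0.0181, 0.0646]
ee_rot: [-0.002, 0.646, 0.763, -0.002]
force: [-9.5, -0.6, 10.5]
width: 0.17
grip_force: 60.0
```

```bash
python3 - <<'E'
from pose import *
c=read_camera("top")
cv2.imwrite("pics/crop4.png",cv2.resize(c["image"][120:270,180:370,::-1],None,fx=4,fy=4,interpolation=cv2.INTER_CUBIC))
E
```

```text
9.47 [ 0.5016 -0.0181  0.0646] F [-9.5 -0.6 10.5] w 0.17 yaw_y 9.52 toolz [-0.006 -0.001 -1.   ]
```

View pics/crop4.png

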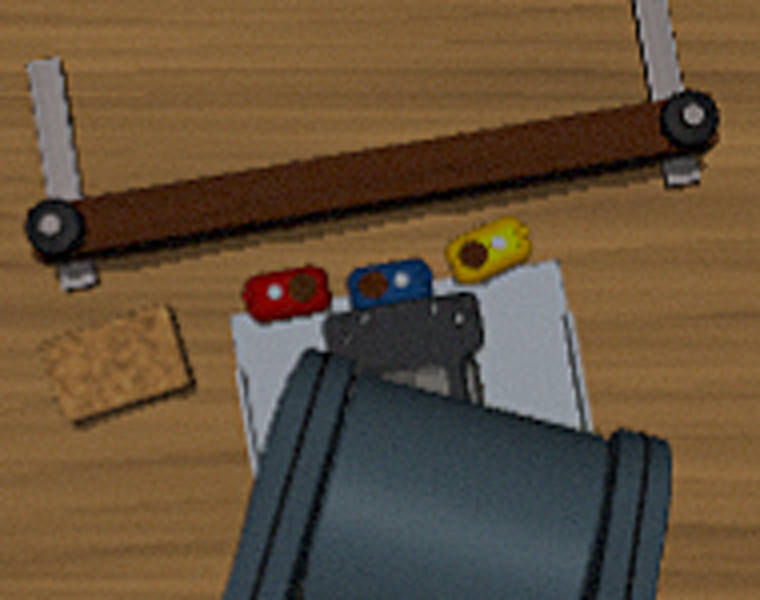

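The clogs now lie along the lip: red (287,292), blue (390,283), yellow (488,250), all inside the scoop's width. I'll press on to the fence.

Request:
{"op": "send_rows", "data": {"deltas": [[0,0.4,0,0,0,0,0],[0,0.8,0,0,0,0,0],[0,1.2,0,0,0,0,0],[0,1.6,0,0,0,0,0],[0,2.0,0,0,0,0,0],[0,2.3,0,0,0,0,0],[0,2.3,0,0,0,0,0]]}}

```text
time_s: 10.4
ee_pos: [0.524, -0.0143, 0.0646]
ee_rot: [-0.002, 0.646, 0.763, -0.003]
force: [-8.8, -1.4, 11.4]
width: 0.17
grip_force: 60.0
```

Request:
{"op": "send_rows", "data": {"deltas": [[0,0.3,0,0,0,0,0],[0,0.6,0,0,0,0,0],[0,0.9,0,0,0,0,0],[0,0.9,0,0,0,0,0]]}}

```text
time_s: 10.9
ee_pos: [0.5309, -0.0131, 0.065]
ee_rot: [-0.003, 0.646, 0.763, -0.004]
force: [-15.9, -2.8, 16.6]
width: 0.168
grip_force: 60.0
```

```bash
python3 - <<'E'
from pose import *
c=read_camera("scene")
cv2.imwrite("pics/crop5.png",cv2.resize(c["image"][170:320,190:380,::-1],None,fx=4,fy=4,interpolation=cv2.INTER_CUBIC))
E
```

```text
10.9 [ 0.5309 -0.0131  0.065 ] F [-15.9  -2.8  16.6] w 0.168 yaw_y 9.55 toolz [-0.01  -0.002 -1.   ]
```

View pics/crop5.png

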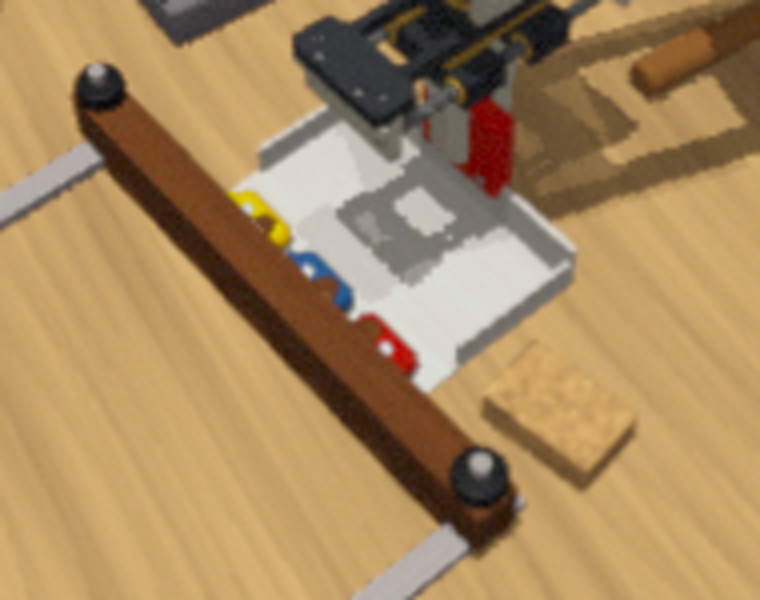

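The clogs are squeezed between fence and lip: yellow (262,218), blue (322,280), red (390,342). They are beginning to resist, so I'll keep pushing.

Request:
{"op": "send_rows", "data": {"deltas": [[0,0.3,0,0,0,0,0],[0,0.6,0,0,0,0,0],[0,0.6,0,0,0,0,0]]}}

```text
time_s: 11.32
ee_pos: [0.5384, -0.0119, 0.0647]
ee_rot: [-0.002, 0.646, 0.763, -0.003]
force: [-11.3, -2.4, 14.0]
width: 0.167
grip_force: 60.0
```

Request:
{"op": "send_rows", "data": {"deltas": [[0,0.3,0,0,0,0,0],[0,0.6,0,0,0,0,0],[0,0.6,0,0,0,0,0]]}}

```text
time_s: 11.7
ee_pos: [0.5429, -0.0111, 0.0649]
ee_rot: [-0.003, 0.646, 0.764, -0.004]
force: [-17.0, -3.5, 19.6]
width: 0.171
grip_force: 60.0
```

Request:
{"op": "send_rows", "data": {"deltas": [[0,0.3,0,0,0,0,0],[0,0.6,0,0,0,0,0],[0,0.6,0,0,0,0,0]]}}

```text
time_s: 12.08
ee_pos: [0.5431, -0.011, 0.0652]
ee_rot: [-0.007, 0.645, 0.764, -0.008]
force: [-36.4, -9.6, 36.6]
width: 0.172
grip_force: 60.2
```

```bash
python3 - <<'E'
from pose import *
c=read_camera("scene");d=read_camera("top")
f=lambda c,a,b:cv2.resize(c["image"][a:a+150,b:b+190,::-1],None,fx=3,fy=3,interpolation=cv2.INTER_CUBIC)
cv2.imwrite("pics/crop6.png",cv2.resize(np.hstack([f(c,170,190),f(d,120,180)]),(800,316)))
E
```

```text
12.07 [ 0.5431 -0.011   0.0652] F [-36.4  -9.6  36.6] w 0.172 yaw_y 9.62 toolz [-0.021 -0.003 -1.   ]
```

View pics/crop6.png

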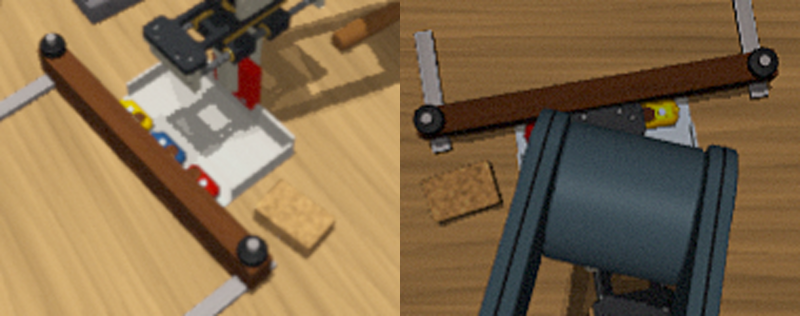

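Hard contact (36 N) shows the lip is at the fence, with all three clogs riding on it. I'll ease off and tilt the lip up along the fence so the clogs slide back into the pan, then lift.

Request:
{"op": "send_rows", "data": {"deltas": [[0,-0.4,-0.1,0,0,0,0],[0,-0.65,-0.2,-0.05,0,0,0],[0,-1.0,-0.4,-0.1,0,0,0],[0,-1.25,-0.5,-0.15,0,0,0],[0,-1.5,-0.6,-0.2,0,0,0],[0,-1.7,-0.7,-0.25,0,0,0],[0,-1.85,-0.8,-0.3,0,0,0],[0,-2.0,-0.9,-0.35,0,0,0],[0,-2.1,-1.0,-0.4,0,0,0],[0,-2.1,-1.0,-0.4,0,0,0]]}}

```text
time_s: 13.42
ee_pos: [0.5295, -0.0129, 0.0727]
ee_rot: [0.126, 0.634, 0.748, 0.149]
force: [0.6, -0.0, -3.9]
width: 0.17
grip_force: 60.0
```

```bash
python3 - <<'E'
from pose import *
c=read_camera("scene");d=read_camera("wrist")
cv2.imwrite("pics/crop7.png",np.hstack([cv2.resize(c["image"][150:330,180:400,::-1],(400,327)),cv2.resize(d["image"][:,:,::-1],(400,327),interpolation=cv2.INTER_AREA)]))
for n in("clog_red","clog_blue","clog_yellow"):print(n,[(np.round(m["xy"]),round(m["confidence"],2)) for m in search_frame(n,"scene")[:1]])
E
```

```text
13.43 [ 0.5295 -0.0129  0.0727] F [ 0.6 -0.  -3.9] w 0.17 yaw_y 9.41 toolz [ 0.377  0.064 -0.924]
clog_red [(array([285., 245.]), 0.7)]
clog_blue [(array([268., 230.]), 0.5)]
clog_yellow [(array([255., 211.]), 0.68)]
```

View pics/crop7.png

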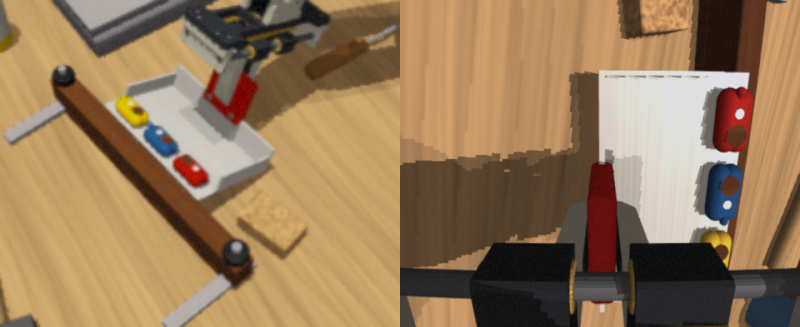

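All three clogs are on the scoop, and nothing else has moved. They sit near the lip, so I'll tilt a little more to let them slide back.

Request:
{"op": "send_rows", "data": {"deltas": [[0,0,0,-0.05,0,0,0],[0,0,0,-0.1,0,0,0],[0,0,0,-0.14,0,0,0],[0,0,0,-0.16,0,0,0],[0,0,0,-0.16,0,0,0],[0,0,0,-0.16,0,0,0]]}}

```text
time_s: 14.42
ee_pos: [0.5312, -0.0132, 0.0739]
ee_rot: [0.177, 0.621, 0.734, 0.209]
force: [0.1, 0.2, -3.3]
width: 0.169
grip_force: 60.0
```

```bash
python3 - <<'E'
from pose import *
c=read_camera("scene");d=read_camera("wrist")
cv2.imwrite("pics/crop8.png",np.hstack([cv2.resize(c["image"][150:330,180:400,::-1],(400,327)),cv2.resize(d["image"][:,:,::-1],(400,327),interpolation=cv2.INTER_AREA)]))
for n in("clog_red","clog_blue","clog_yellow"):print(n,[(np.round(m["xy"]),round(m["confidence"],2)) for m in search_frame(n,"scene")[:1]],[(np.round(m["xy"]*np.array(1)),round(m["confidence"],2)) for m in search_frame(n,"wrist")[:1]])
E
```

```text
14.43 [ 0.5312 -0.0132  0.0739] F [ 0.1  0.2 -3.3] w 0.169 yaw_y 9.55 toolz [ 0.52   0.087 -0.85 ]
clog_red [(array([310., 231.]), 0.69)] [(array([311., 151.]), 0.72)]
clog_blue [(array([293., 217.]), 0.44)] [(array([317., 235.]), 0.97)]
clog_yellow [] [(array([312., 155.]), 0.64)]
```

```bash
cat > goto.py <<'E'
from pose import *
def go(p,yaw,tilt):
    # target: tool y along scoop x; tilt = lip up
    y=np.radians(yaw);B=np.array([[-np.sin(y),np.cos(y),0],[np.cos(y),np.sin(y),0],[0,0,-1]]).T
    T=B@R.from_rotvec([-tilt,0,0]).as_matrix()
    print('delta cm',np.round(M.T@(np.array(p)-s["ee_pos"])*100,2),'rv',np.round(R.from_matrix(M.T@T).as_rotvec(),3))
def clogs(c,name):
    h=cv2.cvtColor(c["image"],cv2.COLOR_RGB2HSV);o={}
    for n,a,b in(("yellow",24,34),("blue",100,125)):
        m=((h[...,0]>=a)&(h[...,0]<=b)&(h[...,1]>150)&(h[...,2]>60)).astype(np.uint8)
        k,l,st,ce=cv2.connectedComponentsWithStats(m);o[n]=[(np.round(ce[i]).astype(int).tolist(),int(st[i,4])) for i in np.argsort(-st[1:,4])[:3]+1]
    print(name,o)
E
python3 - <<'E'
from goto import *
go([.49,-.02,.10],9.5,.5);go([.475,-.02,.215],9.5,.35)
for n in("scene","wrist"):clogs(read_camera(n),n)
E
```

```text
14.82 [ 0.5308 -0.0131  0.0737] F [ 0.4 -0.4 -3.3] w 0.166 yaw_y 9.52 toolz [ 0.52   0.087 -0.85 ]
delta cm [-0.01 -2.13 -4.41] rv [ 0.055 -0.     0.   ]
delta cm [  0.24   2.67 -14.97] rv [ 0.205 -0.     0.   ]
scene {'yellow': [([166, 145], 513), ([276, 202], 124), ([176, 176], 91)], 'blue': [([321, 9], 587), ([185, 39], 532), ([292, 217], 106)]}
wrist {'yellow': [], 'blue': [([319, 234], 824)]}
```

In the scene view all three clogs sit evenly in a row at the back wall. I'll lift clear.

Request:
{"op": "send_rows", "data": {"deltas": [[0,-0.6,-1.5,0.02,0,0,0],[0,-1.4,-3,0.04,0,0,0],[0,-1.2,-5,0.08,0,0,0],[0,-0.4,-7.5,0.12,0,0,0],[0,0.7,-10,0.16,0,0,0],[0,1.7,-12.5,0.19,0,0,0],[0.2,2.4,-14.2,0.2,0,0,0],[0.2,2.67,-15,0.205,0,0,0],[0.2,2.67,-15,0.205,0,0,0]]}}

```text
time_s: 16.05
ee_pos: [0.4747, -0.0204, 0.2153]
ee_rot: [0.113, 0.636, 0.752, 0.133]
force: [-0.4, 0.1, -2.9]
width: 0.168
grip_force: 60.0
```

```bash
python3 - <<'E'
from goto import *
go([.485,-.327,.20],3.5,.2)
for n in("scene","wrist"):clogs(read_camera(n),n)
for n in("clog_red","clog_blue","clog_yellow","scoop"):print(n,[(np.round(m["xy"]),round(m["confidence"],2)) for m in search_frame(n,"scene")[:1]])
E
```

```text
16.05 [ 0.4747 -0.0204  0.2153] F [-0.4  0.1 -2.9] w 0.168 yaw_y 9.52 toolz [ 0.338  0.057 -0.939]
delta cm [-30.41  -4.34   0.05] rv [ 0.15  -0.028  0.101]
scene {'yellow': [([166, 145], 504), ([298, 147], 142), ([177, 176], 92)], 'blue': [([321, 9], 589), ([186, 43], 402), ([317, 162], 134)]}
wrist {'yellow': [], 'blue': [([329, 241], 189), ([302, 226], 2), ([319, 224], 1)]}
clog_red [(array([340., 177.]), 0.48)]
clog_blue [(array([317., 163.]), 0.81)]
clog_yellow [(array([302., 148.]), 0.7)]
scoop []
```

Request:
{"op": "send_rows", "data": {"deltas": [[-1,-0.15,0,0.005,-0.001,0.003,0],[-3,-0.43,0,0.015,-0.003,0.01,0],[-6,-0.86,0,0.03,-0.006,0.02,0],[-9,-1.3,0,0.045,-0.008,0.03,0],[-12,-1.7,0,0.06,-0.011,0.04,0],[-15,-2.15,0,0.075,-0.014,0.05,0],[-18,-2.6,0,0.09,-0.017,0.06,0],[-21,-3,0,0.105,-0.02,0.07,0],[-24,-3.4,0,0.12,-0.022,0.08,0],[-27,-3.85,0,0.135,-0.025,0.09,0],[-29,-4.15,0,0.145,-0.027,0.097,0],[-30,-4.3,0,0.15,-0.028,0.1,0],[-30.4,-4.35,0,0.15,-0.028,0.101,0],[-30.4,-4.35,0,0.15,-0.028,0.101,0]]}}

```text
time_s: 18.1
ee_pos: [0.4847, -0.3265, 0.2003]
ee_rot: [0.068, 0.682, 0.725, 0.073]
force: [-0.3, -0.9, -3.3]
width: 0.171
grip_force: 60.0
```

```bash
python3 - <<'E'
from goto import *
go([.485,-.327,.14],3.5,0)
for n in("scene","wrist"):
    c=read_camera(n);clogs(c,n)
    for t in("scale_top","scale"):
        for m in mark_of(t,n)[:1]:print(t,round(m["confidence"],2),np.round(m["xy"]),np.round(at(c,m["xy"],.053 if t=="scale_top" else 0,s),4))
c=read_camera("top");clogs(c,"top")
for n in("clog_red","clog_blue","clog_yellow"):print(n,[(np.round(m["xy"]),round(m["confidence"],2)) for m in search_frame(n,"scene")[:1]])
E
```

```text
18.1 [ 0.4847 -0.3265  0.2003] F [-0.3 -0.9 -3.3] w 0.171 yaw_y 3.52 toolz [ 0.198  0.013 -0.98 ]
delta cm [-0.06 -1.17  5.91] rv [ 0.2   -0.001  0.001]
scene {'yellow': [([167, 145], 507), ([176, 176], 91), ([236, 83], 68)], 'blue': [([321, 9], 590), ([186, 45], 305), ([249, 95], 65)]}
scale_top 0.67 [240. 129.] [ 0.5468 -0.3251  0.053 ]
scale 0.9 [244. 141.] [ 0.5373 -0.3336  0.    ]
wrist {'yellow': [([530, 180], 2), ([532, 182], 2), ([534, 184], 2)], 'blue': [([323, 254], 225), ([325, 229], 37), ([330, 243], 1)]}
top {'yellow': [([435, 122], 295), ([489, 239], 83), ([451, 122], 5)], 'blue': [([364, 48], 25), ([363, 64], 8), ([393, 62], 5)]}
clog_red [(array([260., 102.]), 0.58)]
clog_blue [(array([248.,  96.]), 0.72)]
clog_yellow [(array([240.,  84.]), 0.7)]
```

Request:
{"op": "send_rows", "data": {"deltas": [[0,-0.3,1.5,0.05,0,0,0],[0,-0.6,3,0.1,0,0,0],[0,-0.9,4.5,0.15,0,0,0],[-0.05,-1.1,5.5,0.19,0,0,0],[-0.05,-1.17,5.9,0.2,0,0,0],[-0.05,-1.17,5.9,0.2,0,0,0]]}}

```text
time_s: 19.35
ee_pos: [0.4852, -0.3274, 0.14]
ee_rot: [-0.0, 0.685, 0.729, 0.0]
force: [0.4, 0.3, -4.2]
width: 0.168
grip_force: 60.0
```

```bash
python3 - <<'E'
from goto import *
go([.486,-.328,.1185],3.5,0)
c=read_camera("top")
for t in("scoop","scoop_lip"):
    for m in mark_of(t,"top")[:1]:print(t,round(m["confidence"],2),np.round(at(c,m["xy"],.075),4))
c=read_camera("scene");clogs(c,"scene")
for t in("scoop","scoop_lip"):
    for m in mark_of(t,"scene")[:1]:print(t,round(m["confidence"],2),np.round(at(c,m["xy"],.075),4))
E
```

```text
19.35 [ 0.4852 -0.3274  0.14  ] F [ 0.4  0.3 -4.2] w 0.168 yaw_y 3.53 toolz [-0.     0.001 -1.   ]
delta cm [-0.07  0.08  2.15] rv [ 0.    -0.001  0.001]
scoop 0.98 [ 0.5349 -0.3299  0.075 ]
scoop_lip 0.96 [ 0.6007 -0.3255  0.075 ]
scene {'yellow': [([166, 145], 512), ([176, 176], 91), ([241, 101], 67)], 'blue': [([321, 9], 590), ([184, 48], 189), ([254, 114], 58)]}
scoop 0.74 [ 0.5457 -0.322   0.075 ]
scoop_lip 0.77 [ 0.6045 -0.3242  0.075 ]
```

Request:
{"op": "send_rows", "data": {"deltas": [[0,0.1,0.6,0,0,0,0],[0,0.1,1.2,0,0,0,0],[0,0.1,1.7,0,0,0,0],[0,0.1,2.0,0,0,0,0],[0,0.1,2.15,0,0,0,0],[0,0.1,2.15,0,0,0,0]]}}

```text
time_s: 20.4
ee_pos: [0.486, -0.3274, 0.1186]
ee_rot: [-0.0, 0.685, 0.728, 0.0]
force: [0.1, 0.3, -4.7]
width: 0.171
grip_force: 60.0
```

Request:
{"op": "send_rows", "data": {"deltas": [[0,0,0.05,0,0,0,0],[0,0,0.1,0,0,0,0],[0,0,0.1,0,0,0,0]]}}

```text
time_s: 20.78
ee_pos: [0.486, -0.3274, 0.1177]
ee_rot: [-0.0, 0.685, 0.728, 0.0]
force: [0.0, -0.3, -3.3]
width: 0.171
grip_force: 60.0
```

Request:
{"op": "send_rows", "data": {"deltas": [[0,0,0.05,0,0,0,0],[0,0,0.08,0,0,0,0],[0,0,0.08,0,0,0,0]]}}

```text
time_s: 21.15
ee_pos: [0.4861, -0.3275, 0.1172]
ee_rot: [-0.0, 0.685, 0.728, 0.0]
force: [-0.3, 0.6, -0.4]
width: 0.171
grip_force: 60.0
```

The platform is now carrying nearly all the weight. I'll release and retreat.

Request:
{"op": "send_rows", "data": {"deltas": [[0,0,0,0,0,0,0.3],[0,0,0,0,0,0,0.5],[0,0,0,0,0,0,0.6],[0,0,0,0,0,0,0.6],[0,0,0,0,0,0,0.6],[0,0,0,0,0,0,0.6],[0,0,0,0,0,0,0.6],[0,0,-1.5,0,0,0,0.6],[0,0,-4,0,0,0,0.6],[0,0,-8,0,0,0,0.6],[0,0,-13,0,0,0,0.6],[0,-5,-16,0,0,0,0.6],[0,-10,-16,0,0,0,0.6],[0,-14,-16,0,0,0,0.6],[0,-14,-16,0,0,0,0.6]]}}

```text
time_s: 23.02
ee_pos: [0.3445, -0.3362, 0.2785]
ee_rot: [0.001, 0.686, 0.727, -0.0]
force: [-0.5, 0.4, 0.9]
width: 0.599
grip_force: 0.0
```

```bash
python3 - <<'E'
from goto import *
Z=dict(scoop=.053,scoop_grip=.119,scoop_lip=.053,clog_red=.056,clog_blue=.056,clog_yellow=.056,sanding_block=0,glue=0,paint_tin=0)
for n in("top","scene"):
    c=read_camera(n);clogs(c,n)
    for t,z in Z.items():
        for m in mark_of(t,n)[:1]: print(n,t,np.round(m["xy"],0),round(m["confidence"],2),np.round(at(c,m["xy"],z)[:2],3))
E
```

```text
23.02 [ 0.3445 -0.3362  0.2785] F [-0.5  0.4  0.9] w 0.599 yaw_y 3.35 toolz [ 0.    -0.001 -1.   ]
top {'yellow': [([433, 120], 224), ([469, 242], 88), ([445, 129], 53)], 'blue': [([441, 243], 91), ([390, 48], 13), ([376, 67], 12)]}
top scoop [437. 227.] 0.79 [ 0.538 -0.327]
top scoop_grip [448. 254.] 0.6 [ 0.485 -0.325]
top scoop_lip [434. 196.] 0.66 [ 0.601 -0.321]
top clog_red [410. 247.] 0.63 [ 0.496 -0.269]
top clog_blue [438. 247.] 0.51 [ 0.497 -0.326]
top clog_yellow [462. 240.] 0.68 [ 0.51  -0.379]
top sanding_block [209. 210.] 0.92 [0.575 0.149]
top glue [422. 133.] 0.95 [ 0.745 -0.315]
top paint_tin [133. 133.] 0.69 [0.744 0.319]
scene {'yellow': [([166, 145], 503), ([176, 176], 87), ([243, 108], 84)], 'blue': [([332, 8], 276), ([183, 48], 192), ([306, 13], 131)]}
scene scoop [240. 127.] 0.9 [ 0.542 -0.333]
scene scoop_grip [259. 101.] 0.74 [ 0.484 -0.328]
scene scoop_lip [222. 136.] 0.89 [ 0.601 -0.323]
scene clog_blue [252. 122.] 0.71 [ 0.509 -0.332]
scene clog_yellow [247. 112.] 0.57 [ 0.499 -0.38 ]
scene sanding_block [330. 276.] 0.77 [0.57  0.146]
scene glue [176. 174.] 0.61 [ 0.748 -0.312]
scene paint_tin [305. 388.] 0.8 [0.739 0.316]
```

```bash
python3 -c "
from cell import robot
print(robot.sign_off())"
```

```text
the job is handed in; nothing more can be done
None
```

The scoop, with all three clogs in it, is released on the middle of the scale platform (within about 5 mm by camera), the bystanders are where they were, and I handed the job in at about 23 s.

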